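# Put the glass presses back on their own rests

### The arm

A 7-joint arm with a two-finger parallel gripper is mounted at the origin on the work surface. World frame = base frame: x ahead of the robot, y to its left, z up, the work surface at z = 0. Lengths are in m, angles in rad, forces in N, time in s.
With the tool pointing down it reaches from about 0.4 to 0.85 m from the base axis. Payload 4.5 kg.
Tool frame: the origin (TCP) lies midway between the tips of the shut fingers; the grasp point (between the pads) lies 19 mm behind it; x points along the fingers, y is the direction in which the jaws open and shut, and the axes are right-handed (so a half turn about x gives the same grasp; the last joint's range is limited). The gripper opens to 88 mm and grips with 3 to 60 N. Pads are 18 mm wide; open, the fingers measure 123 mm over their backs; the gripper's body (75 mm by 187 mm) begins 45 mm behind the grasp point.
Start: joints at [1.16, 0.689, -0.195, 1.565, 0.157, 0.902, -0.215], TCP at [0.269, -0.564, 0.239] pointing down, gripper open.
Joint ranges: [-3.01, 3.01], [-0.46, 2.08], [-1.47, 1.51], [0.13, 2.56], [-1, 4.14], [0.04, 2.09], [-2.66, 2.66]. Speed limits (rad/s): [2.57, 2.57, 3.14, 3.14, 3.14, 3.14, 3.14].

### API

Orientations are given as a unit quaternion [x, y, z, w].
In Python, from plant import r gives the robot as it stands.
- The arm moves only by the tool arm_command, never from a script. Its argument "plan" is a list of rows, each a list of 5 numbers: the finger opening in m, from 0 to 0.0881, then the shift along the tool's x, y, z in m, then the turn about the tool's x in rad. In form: [[grip, dx, dy, dz, roll], ...]. A call has 1 to 12 rows; each row shifts and turns the commanded pose from where the row before left it, along the tool's axes as they then stand; what a row does not reach is not made up. A row lasts 1/8 s, in which the tool goes at most 62.5 mm and 10.7 degrees, less where a joint would pass 70% of its speed; a pose out of reach is approached as far as the arm can. A call is refused whole if a number of a shift passes 0.0625 or a number of a turn 0.188, either way. A call with a gripper value outside its range is refused whole. The fingers move at their own pace and stop on an object; "force" is the grip in N (left out, the last holds). Time passes only in rows, so rows that do not move let the fingers close. It gives the time, the measured TCP pose, the force and the opening at its end, in the units of the state.
- r.get_state(): the state, without advancing time (a new reading comes with each control period).
- r.snapshot(name): name is "side" or "top"; returns (picture, depth): 480x640x3 uint8, red, green, blue; 480x640 float32, m along the optical axis (not along the pixel's ray), 0 where there is no reading.
- r.calibration(name): a dict with "fx", "fy", "cx", "cy" (pixels), "eye" and "orientation" of the camera in the world. Camera axes: x right, y down, z forward; pixel columns grow to the right and rows downward; lengths in m; the calibration is good to about 2 mm. A picture is of the moment at which its call begins. calibration takes no time and is no camera call.
- r.finish_job(): hands the job in, once; it reports no verdict.
The state is a dict: "clock": time; "q": joint angles; "qd": joint speeds; "joint_torque": joint torques, N m; "tool_pos": TCP position; "eef_rot": TCP orientation; "contact_force": force on the tool from outside, world axes, zero at the start; "moment": the same for the moment, N m; "opening": opening from 0.0 (shut) to 1.0 (fully open).
Only numpy, scipy, OpenCV 4.12 (cv2) and the standard library are available. Lean on these libraries where they do the work, as an engineer would, in place of code of your own. Each camera call takes 0.05 s, during which the arm holds its last target.

### The job

The three hand presses for hot glass are standing on each other's rests: move each one onto the rest that has the outline of its own foot, upright and centred, with the oblong press lying lengthways along its rest. The presses would scorch the bench, so never stand one on the bare bench top; use the empty foil-covered board as the free spot while you swap them. Do not tip a press over, and leave the bead dish, the jar and the paddle where they are.

Things in the scene. Friction and masses are not known exactly. Their poses are not given: they have to be found in the camera images.
- round_press_center (a point): hand press with a round dark metal foot, 60 mm in diameter and 12 mm thick. Its wooden grip is an upright round post 28 mm in diameter from 22 to 74 mm above the underside (flaring to 32 mm at both ends), centred on the foot; whole height 84 mm, mass 0.11 to 0.23 kg. This point is on the grip's axis, half-way up, 42 mm above the underside; z is up along the grip.
- square_press_center (a point): hand press with a square dark metal foot, 54 x 54 mm and 12 mm thick, sides along x and y. Its wooden grip is an upright round post 28 mm in diameter from 22 to 74 mm above the underside (flaring to 32 mm at both ends), centred on the foot; whole height 84 mm, mass 0.11 to 0.23 kg. This point is on the grip's axis, half-way up, 42 mm above the underside; z is up along the grip.
- oblong_press_center (a point): hand press with an oblong dark metal foot, 80 mm (along x) x 36 mm (along y), 12 mm thick. Its wooden grip is an upright round post 28 mm in diameter from 22 to 74 mm above the underside (flaring to 32 mm at both ends), centred on the foot; whole height 84 mm, mass 0.11 to 0.23 kg. This point is on the grip's axis, half-way up, 42 mm above the underside; z is up along the grip.
- round_rest: rest for the round press: round reddish-brown fired-clay slab, 96 mm in diameter, 12 mm thick. It is fixed to the bench. Origin: centre of its underside, at bench height; z up. Any of the presses can stand on its flat top, one at a time; at the start one that does not belong here does.
- square_rest: rest for the square press: square reddish-brown fired-clay slab, 92 x 92 mm, 12 mm thick. It is fixed to the bench. Origin: centre of its underside, at bench height; z up. Any of the presses can stand on its flat top, one at a time; at the start one that does not belong here does.
- oblong_rest: rest for the oblong press: oblong reddish-brown fired-clay slab, 112 mm (along x) x 64 mm (along y), 12 mm thick. It is fixed to the bench. Origin: centre of its underside, at bench height; z up. Any of the presses can stand on its flat top, one at a time; at the start one that does not belong here does.
- foil_board: the free spot: flat board covered with shiny foil inside a narrow dark metal edge, 120 mm (along x) x 100 mm (along y), 6 mm thick, empty at the start, fixed to the bench. Origin: centre of its underside, at bench height; z up.
- bead_dish: bystander: loose round steel dish with glass beads, 80 mm across the rim, 28 mm high, standing among the rests. Origin: centre of its underside.
- jar_center (a point): bystander: loose closed glass jar with a steel cap, 60 mm in diameter, 85 mm high. This point is on its axis, half-way up.
- paddle_grip (a point): bystander: loose flat metal paddle with a wooden handle, lying on the bench, 200 mm long. This point is in its handle; x points to the blade.
Things that resemble listed ones, but are neither listed nor needed, are in the scene too. What is shaped like the part that bears square_press_center but green is not meant. Leave any green look-alike of the square_rest alone.

How it is judged:
At the end, for the whole second after the job is handed in: Each press stands upright (0.08 rad) and at rest, released, on the rest of its own outline: centre within 12 mm horizontally of the rest's centre, height within 4 mm of standing on it; the oblong press's long side within 0.3 rad of its rest's, either way round (horizontal distance between round_press_center and round_rest below 0.012 m and z of round_press_center in the frame of round_rest between 0.05 and 0.058 m and angle between each of round_press_center, square_press_center, oblong_press_center's own z axis and vertical below 0.08 rad and linear speed of each of round_press, square_press, oblong_press below 0.02 m/s and angular speed of each of round_press, square_press, oblong_press below 0.15 rad/s and horizontal distance between square_press_center and square_rest below 0.012 m and z of square_press_center in the frame of square_rest between 0.05 and 0.058 m and horizontal distance between oblong_press_center and oblong_rest below 0.012 m and z of oblong_press_center in the frame of oblong_rest between 0.05 and 0.058 m and angle between the x axis of oblong_press_center and the x axis of oblong_rest, either way round below 0.3 rad); the robot touches nothing.
It fails at once if a press stands or lies on the bare bench top (height (world z) of any of round_press_center, square_press_center, oblong_press_center below 0.0445 m).
It fails at once if a press is tipped over (more than 0.7 rad) (angle between any of round_press_center, square_press_center, oblong_press_center's own z axis and vertical above 0.7 rad).
It fails at once if the bead dish is pushed more than 30 mm out of its place (distance of bead_dish from where it was at the start of the episode above 0.03 m).
It fails at once if the jar is pushed more than 30 mm out of its place (distance of jar_center from where it was at the start of the episode above 0.03 m).
It fails at once if the paddle is pushed more than 30 mm out of its place (distance of paddle_grip from where it was at the start of the episode above 0.03 m).
It also fails if it takes over 106 s, if anything falls off the work surface, if the arm or the gripper's body presses on something with over 40 N, if the wrist force passes 120 N, or if a joint passes its speed limit or range.

## Working session

There is one attempt and no reset: what is moved stays moved. The work goes in short steps, Python scripts to look and compute and a tool call to move; the robot and the scene stay as the last step left them, time stands still between calls to the robot, and variables do not carry over. Pictures are saved under pics/ and viewed, and the job is handed in when it is done.

Besides the shell and the picture viewer there is one more tool, called after ">>>" as name(argument=value, ...) on one line, values as JSON. arm_command: Moves the arm, as the interface text tells. Its arguments: {"type":"object","properties":{"plan":{"type":"array","items":{"type":"array","items":{"type":"number"}}},"force":{"type":"number"}},"required":["plan"]}

```bash
mkdir -p pics; ls; python3 - <<'E'
from plant import r
import cv2,numpy as np
print(r.get_state())
for n in("top","side"):
    p,d=r.snapshot(n); cv2.imwrite(f"pics/{n}0.png",p[:,:,::-1]); np.savez(f"{n}0.npz",p=p,d=d); print(r.calibration(n))
E
```

```text
pics
{'clock': 0.0, 'q': array([ 1.15981033,  0.68997881, -0.19451704,  1.56634185,  0.15729551,
        0.90250927, -0.21511011]), 'qd': array([-0.00114924,  0.00071853, -0.00068145, -0.00141373,  0.00163711,
       -0.00012938, -0.00052347]), 'joint_torque': array([-4.45164378e-04, -5.27557290e+01, -1.26655832e+00, -1.53428954e+01,
       -5.26109990e-02,  6.56568620e-03,  1.86204893e-04]), 'tool_pos': array([ 0.26859832, -0.5636352 ,  0.23791393]), 'eef_rot': array([-0.68949777, -0.15661255,  0.68987509, -0.15536313]), 'contact_force': array([ 0.49867866,  0.14815231, -0.18966377]), 'moment': array([-0.01033192, -0.06238344, -0.0387952 ]), 'opening': 0.9981423656654445}
{'fx': 457.2386596564142, 'fy': 457.2386596564142, 'cx': 313.0745395540914, 'cy': 242.04769618406652, 'eye': array([0.4311524 , 0.0166645 , 1.19486108]), 'orientation': array([-0.69634776,  0.71648017, -0.0345356 ,  0.02373289])}
{'fx': 437.0907805155566, 'fy': 437.0907805155566, 'cx': 323.28010097125, 'cy': 245.53788829726025, 'eye': array([ 0.50637104, -0.6643697 ,  0.80796705]), 'orientation': array([ 0.93326041, -0.0032289 ,  0.00387696, -0.35916509])}
```

View pics/top0.png

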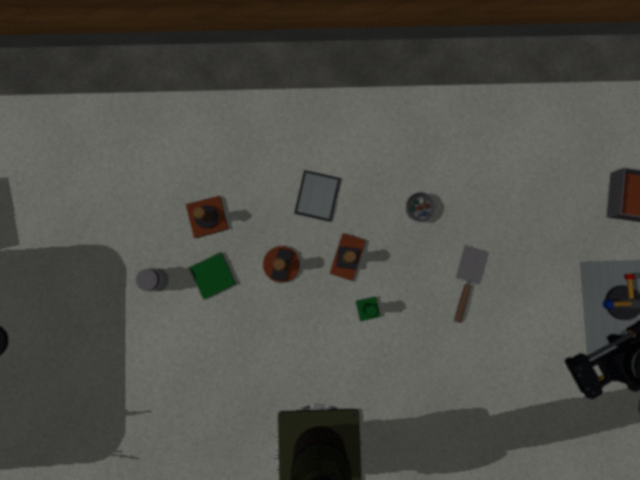

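View pics/side0.png

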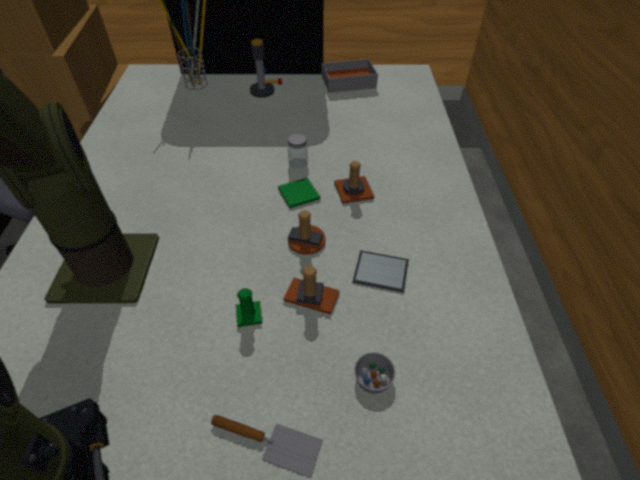

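```bash
cat > h.py <<'E'
import numpy as np,cv2
from plant import r
from scipy.spatial.transform import Rotation as R
def cloud(n,d):
    c=r.calibration(n); v,u=np.mgrid[:480,:640]
    P=np.stack([(u-c['cx'])/c['fx']*d,(v-c['cy'])/c['fy']*d,d],-1)
    return P@R.from_quat(c['orientation']).as_matrix().T+c['eye']
def proj(n,X):
    c=r.calibration(n); p=(np.asarray(X)-c['eye'])@R.from_quat(c['orientation']).as_matrix()
    return np.stack([c['fx']*p[...,0]/p[...,2]+c['cx'],c['fy']*p[...,1]/p[...,2]+c['cy']],-1)
def back(n,uv,z):
    c=r.calibration(n); uv=np.asarray(uv,float).reshape(-1,2)
    d=np.c_[(uv[:,0]-c['cx'])/c['fx'],(uv[:,1]-c['cy'])/c['fy'],np.ones(len(uv))]@R.from_quat(c['orientation']).as_matrix().T
    return c['eye']+d*((z-c['eye'][2])/d[:,2])[:,None]
E
python3 - <<'E'
from h import *
f=np.load("top0.npz");p,d=f['p'],f['d']
im=p[:,:,::-1]
cv2.imwrite("pics/topz.png",cv2.resize(im[160:340,130:490],(800,400),interpolation=cv2.INTER_CUBIC))
g=np.load("side0.npz")['p'][:,:,::-1]
cv2.imwrite("pics/sidez.png",cv2.resize(g[120:340,220:440],(600,600),interpolation=cv2.INTER_CUBIC))
P=cloud("top",d)
for u,v in[(250,130),(400,300),(230,275),(282,246),(207,213),(283,265),(348,257),(318,195)]:print(u,v,P[v,u].round(4))
hsv=cv2.cvtColor(p,cv2.COLOR_RGB2HSV)
print(hsv[250,282],hsv[205,195],hsv[275,347])
m=((hsv[...,0]<14)&(hsv[...,1]>140)&(hsv[...,2]>60)).astype(np.uint8)
n,l,s,c=cv2.connectedComponentsWithStats(m)
for i in range(1,n):
    if s[i,4]>100:print(s[i],c[i])
E
```

```text
250 130 [8.343e-01 1.566e-01 8.000e-04]
400 300 [ 0.3718 -0.2256 -0.0041]
230 275 [0.4495 0.2138 0.0097]
282 246 [0.5203 0.0778 0.0153]
207 213 [0.6031 0.2582 0.0707]
283 265 [0.4685 0.0724 0.0948]
348 257 [ 0.4832 -0.0844  0.097 ]
318 195 [ 0.653  -0.0195  0.0056]
[170  28  27] [  9 190  67] [ 10 193  70]
[626 175  14  40 480] [633.32916667 195.50625   ]
[187 197  40  40 479] [204.0605428  216.24843424]
[340 235  25  13 221] [351.4479638  241.47058824]
[264 247  22  30 234] [270.26495726 260.35470085]
[331 255  24  24 204] [342.28431373 271.18137255]
```

View pics/topz.png

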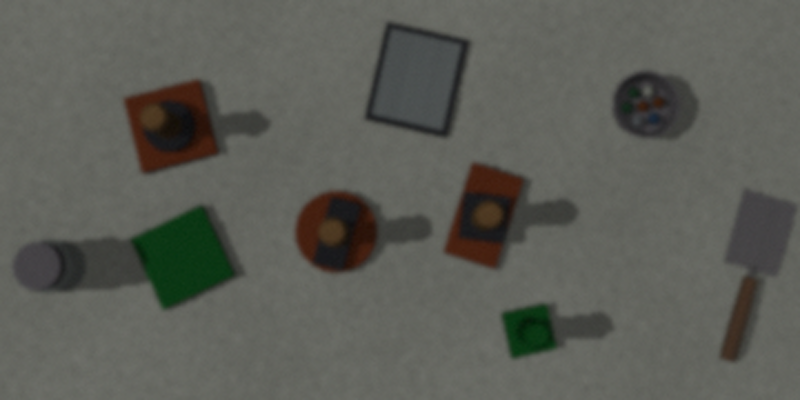

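View pics/sidez.png

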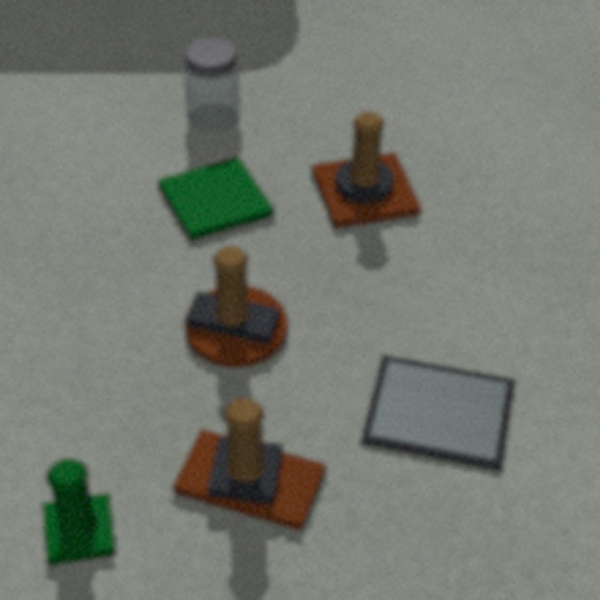

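```bash
cat > fit.py <<'E'
from h import *
from scipy.optimize import minimize
K=3
def load(n,f):
    z=np.load(f);p=cv2.resize(z['p'],None,fx=K,fy=K,interpolation=cv2.INTER_LINEAR)
    p=p.astype(float);s=p.sum(-1)+1;rr=p[...,0]/s;gg=p[...,1]/s;bb=p[...,2]/s
    red=(rr>.55)&(gg<.30)
    wood=(rr>.40)&(gg>=.30)&(bb<.25)
    dark=(~red)&(~wood)&(s<150)
    bench=(~red)&(~wood)&(~dark)
    return dict(red=red,wood=wood,dark=dark,bench=bench,rr=rr,s=s)
def outline(shape,a):
    if shape=='c': t=np.linspace(0,2*np.pi,48,endpoint=False);return a*np.c_[np.cos(t),np.sin(t)]
    return np.array([[1,1],[-1,1],[-1,-1],[1,-1]])*np.array(a)/2
def prism(n,o,x,y,t,z0,z1,shape=(480*K,640*K)):
    c,s=np.cos(t),np.sin(t);q=o@np.array([[c,s],[-s,c]])+[x,y]
    X=np.r_[np.c_[q,np.full(len(q),z0)],np.c_[q,np.full(len(q),z1)]]
    uv=(proj(n,X)+.5)*K-.5
    h=cv2.convexHull(uv.astype(np.float32))
    m=np.zeros(shape,np.uint8);cv2.fillConvexPoly(m,np.round(h*16).astype(np.int32),1,shift=4);return m>0
def roi(n,x,y,rad=.09):
    t=np.linspace(0,2*np.pi,16);X=np.c_[x+rad*np.cos(t),y+rad*np.sin(t),0*t];uv=proj(n,X)*K
    a=uv.min(0).astype(int);b=uv.max(0).astype(int);return slice(max(a[1],0),b[1]),slice(max(a[0],0),b[0])
def fit(ims,key,o,x,y,t,z0,z1,rad=.09,notin='bench'):
    R0={n:roi(n,x,y,rad) for n in ims}
    def L(v):
        e=0
        for n,I in ims.items():
            m=prism(n,o,v[0],v[1],v[2],z0,z1)[R0[n]]
            e+=(I[key][R0[n]]&~m).sum()+(I[notin][R0[n]]&m).sum()
        return e
    best=None
    for dt in np.linspace(-.5,.5,5):
        s=minimize(L,[x,y,t+dt],method='Nelder-Mead',options=dict(initial_simplex=np.array([[x,y,t+dt],[x+.01,y,t+dt],[x,y+.01,t+dt],[x,y,t+dt+.15]]),xatol=1e-4,fatol=1))
        if best is None or s.fun<best.fun:best=s
    return best.x.round(4),best.fun
E
cat > m0.py <<'E'
from fit import *
ims={n:load(n,n+"0.npz") for n in("top","side")}
for n in ims:
    I=ims[n];v=np.zeros((480*K,640*K,3),np.uint8);v[I['red']]=(0,0,255);v[I['wood']]=(0,200,255);v[I['dark']]=(255,80,0)
    cv2.imwrite(f"pics/seg_{n}.png",v[160*K:340*K,170*K:430*K][:600,:800] if n=="top" else v[120*K:320*K,220*K:440*K])
foot=dict(round=('c',.03),square=('r',(.054,.054)),oblong=('r',(.08,.036)))
rest=dict(round=('c',.048),square=('r',(.092,.092)),oblong=('r',(.112,.064)))
for k,g,t,pr in(('square',(207,216),0.2,'round'),('round',(282,264),0,'oblong'),('oblong',(348,257),-.25,'square')):
    x,y,_=back("top",g,.012)[0]
    for sub in(("top","side"),("top",),("side",)):
        S={n:ims[n] for n in sub}
        a=fit(S,'red',outline(*rest[k]),x,y,t,0,.012)
        for n in S: S[n]['nd']=~(S[n]['dark']|S[n]['wood'])
        b=fit(S,'dark',outline(*foot[pr]),a[0][0],a[0][1],t,.012,.024,rad=.06,notin='nd')
        print(k,'rest',a,pr,'press',b,sub)
    for n in ims:
        d=np.load(n+"0.npz")['d'];P=cloud(n,d);w=(P[...,2]>.088)&(P[...,2]<.105)&(np.hypot(P[...,0]-x,P[...,1]-y)<.045)
        print('  grip',n,w.sum(),P[w].mean(0).round(4))
E
python3 m0.py
```

```text
square rest (array([0.6057, 0.2726, 0.2349]), np.float64(3393.0)) round press (array([ 0.602 ,  0.2725, -0.1865]), np.float64(2545.0)) ('top', 'side')
square rest (array([0.6036, 0.2709, 0.2488]), np.float64(1018.0)) round press (array([0.602 , 0.2735, 0.7608]), np.float64(1638.0)) ('top',)Traceback (most recent call last):
  File "m0.py", line 12, in <module>
    a=fit(S,'red',outline(*rest[k]),x,y,t,0,.012)
  File "fit.py", line 34, in fit
    s=minimize(L,[x,y,t+dt],method='Nelder-Mead',options=dict(initial_simplex=np.array([[x,y,t+dt],[x+.01,y,t+dt],[x,y+.01,t+dt],[x,y,t+dt+.15]]),xatol=1e-4,fatol=1))
    res = _minimize_neldermead(fun, x0, args, callback, bounds=bounds,
                               **options)
    fxr = func(xr)
    fx = function(np.copy(x), *(wrapper_args + args))
  File "fit.py", line 29, in L
    m=prism(n,o,v[0],v[1],v[2],z0,z1)[R0[n]]
      ~~~~~^^^^^^^^^^^^^^^^^^^^^^^^^^
  File "fit.py", line 18, in prism
    uv=(proj(n,X)+.5)*K-.5
        ~~~~^^^^^
  File "h.py", line 9, in proj
    c=r.calibration(n); p=(np.asarray(X)-c['eye'])@R.from_quat(c['orientation']).as_matrix()
ValueError: time passes only in moves, steps and waits
```

```bash
python3 - <<'E'
s=open('h.py').read()
s=s.replace("def cloud","_C={}\ndef cal(n):\n    if n not in _C:_C[n]=r.calibration(n)\n    return _C[n]\ndef cloud",1).replace("c=r.calibration(n)","c=cal(n)")
open('h.py','w').write(s)
E
time python3 m0.py
```

```text
square rest (array([0.6057, 0.2726, 0.2349]), np.float64(3393.0)) round press (array([ 0.602 ,  0.2725, -0.1865]), np.float64(2545.0)) ('top', 'side')
square rest (array([0.6036, 0.2709, 0.2488]), np.float64(1018.0)) round press (array([0.602 , 0.2735, 0.7608]), np.float64(1638.0)) ('top',)
square rest (array([0.6039, 0.2782, 0.2123]), np.float64(2215.0)) round press (array([ 0.6016,  0.2692, -0.036 ]), np.float64(832.0)) ('side',)
  grip top 127 [0.6005 0.2712 0.0937]
  grip side 73 [0.6019 0.2707 0.0928]
round rest (array([ 0.4748,  0.0811, -0.4994]), np.float64(3714.0)) oblong press (array([ 0.4727,  0.0792, -0.3098]), np.float64(3455.0)) ('top', 'side')
round rest (array([0.4748, 0.0803, 0.0439]), np.float64(765.0)) oblong press (array([ 0.4732,  0.0797, -0.2706]), np.float64(1517.0)) ('top',)
round rest (array([ 0.4737,  0.0873, -0.4869]), np.float64(2716.0)) oblong press (array([ 0.4755,  0.0731, -0.3961]), np.float64(1842.0)) ('side',)
  grip top 134 [0.4705 0.0798 0.094 ]
  grip side 101 [0.4716 0.0792 0.0933]
oblong rest (array([ 0.4894, -0.091 , -0.3632]), np.float64(4518.0)) square press (array([ 0.4863, -0.0914, -0.1649]), np.float64(3165.0)) ('top', 'side')
oblong rest (array([ 0.4899, -0.092 , -0.3482]), np.float64(787.0)) square press (array([ 0.4855, -0.0906, -0.2288]), np.float64(1370.0)) ('top',)
oblong rest (array([ 0.4893, -0.0864, -0.3479]), np.float64(3454.0)) square press (array([ 0.4869, -0.0982, -0.3205]), np.float64(1650.0)) ('side',)
  grip top 124 [ 0.4846 -0.0911  0.0945]
  grip side 140 [ 0.4854 -0.0921  0.0937]
real	0m17.838s
user	0m16.596s
sys	0m0.562s
```

```bash
cat > go.py <<'E'
import sys
from h import *
# usage: go.py x y z  -> tool-frame shift from measured pose
s=r.get_state();M=R.from_quat(s['eef_rot']).as_matrix()
print('t',round(s['clock'],2),'pos',s['tool_pos'].round(4),'open mm',round(s['opening']*88.1,1),'F',s['contact_force'].round(1))
print('x',M[:,0].round(3),'y',M[:,1].round(3),'yawY',np.arctan2(M[1,1],M[0,1]).round(3),'q',s['q'].round(2))
if len(sys.argv)>3:print('shift',(M.T@(np.array(list(map(float,sys.argv[1:4])))-s['tool_pos'])).round(4))
E
python3 go.py 0.4855 -0.091 0.2; python3 -c "
from h import *
print(back('top',[(390/2.222+130,23/2.222+160),(468/2.222+130,42/2.222+160),(448/2.222+130,135/2.222+160),(367/2.222+130,118/2.222+160)],.006).round(3))"
```

```text
t 0.1 pos [ 0.2686 -0.5637  0.238 ] open mm 88.0 F [ 0.5 -1.3  0.1]
x [-0.001  0.001 -1.   ] y [ 0.43  -0.903 -0.002] yawY -1.126 q [ 1.16  0.69 -0.19  1.57  0.16  0.9  -0.22]
shift [ 0.0385 -0.3333 -0.3992]
[[ 0.72   0.011  0.006]
 [ 0.694 -0.081  0.006]
 [ 0.584 -0.053  0.006]
 [ 0.607  0.042  0.006]]
```

View pics/seg_top.png

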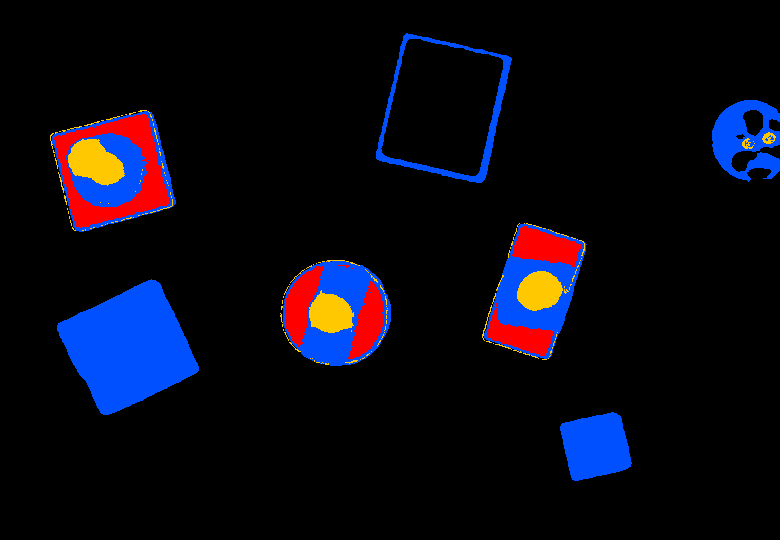

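The segmentation shows the slabs in red and the feet in blue cleanly in the top view, so I'll use the top fits. Moving to above the square press.

>>> arm_command(plan=[[0.07,0,-0.028,-0.033,0],[0.07,0,-0.028,-0.033,0],[0.07,0,-0.028,-0.033,0],[0.07,0,-0.028,-0.033,0],[0.07,0,-0.028,-0.033,0],[0.07,0,-0.028,-0.033,0],[0.07,0,-0.028,-0.033,0],[0.07,0,-0.028,-0.033,0],[0.07,0,-0.028,-0.033,0],[0.07,0,-0.028,-0.033,0],[0.07,0,-0.028,-0.033,0],[0.07,0,-0.025,-0.036,0]], force=20)

```text
clock: 1.6
tool_pos: [0.4859, -0.0906, 0.2385]
eef_rot: [-0.689, -0.156, 0.69, -0.156]
contact_force: [0.0, -0.0, 0.5]
opening: 0.792
```

```bash
python3 go.py 0.4855 -0.091 0.045
```

```text
t 1.6 pos [ 0.4859 -0.0906  0.2385] open mm 69.7 F [ 0.  -0.   0.5]
x [-0.001 -0.    -1.   ] y [ 0.43  -0.903 -0.   ] yawY -1.126 q [ 0.18  0.52 -0.14  1.95  0.11  0.68 -1.16]
shift [0.1935 0.0002 0.0003]
```

>>> arm_command(plan=[[0.07,0.03,0,0,0],[0.07,0.04,0,0,0],[0.07,0.04,0,0,0],[0.07,0.035,0,0,0],[0.07,0.025,0,0,0],[0.07,0.015,0,0,0],[0.07,0.008,0,0,0],[0.07,0,0,0,0],[0.02,0,0,0,0],[0.02,0,0,0,0],[0.02,0,0,0,0],[0.02,0,0,0,0]], force=20)

```text
clock: 3.1
tool_pos: [0.4858, -0.0917, 0.0459]
eef_rot: [0.69, 0.156, -0.69, 0.156]
contact_force: [-0.8, 1.4, 0.5]
opening: 0.361
```

```bash
python3 go.py 0.651 -0.02 0.11
```

```text
t 3.1 pos [ 0.4858 -0.0917  0.0459] open mm 31.8 F [-0.8  1.4  0.5]
x [ 0.  0. -1.] y [ 0.43  -0.903 -0.   ] yawY -1.126 q [ 0.12  0.87 -0.05  2.09  0.19  0.19 -1.22]
shift [-0.0641  0.0063 -0.18  ]
```

>>> arm_command(plan=[[0.02,0,0,0,0],[0.02,0,0,0,0],[0.02,0,0,0,0]])

```text
clock: 3.48
tool_pos: [0.4858, -0.092, 0.0456]
eef_rot: [-0.69, -0.156, 0.69, -0.156]
contact_force: [-0.8, -1.0, -1.2]
opening: 0.325
```

>>> arm_command(plan=[[0.02,-0.015,0,0,0],[0.02,-0.025,0,0,0],[0.02,-0.03,0,0,0],[0.02,-0.01,0,-0.01,0],[0.02,0,0.001,-0.025,0],[0.02,0,0.001,-0.035,0],[0.02,0,0.001,-0.035,0],[0.02,0,0.001,-0.035,0],[0.02,0,0.001,-0.025,0],[0.02,0,0.001,-0.015,0],[0.02,0,0,0,0]])

```text
clock: 4.85
tool_pos: [0.6515, -0.0191, 0.1265]
eef_rot: [0.69, 0.156, -0.689, 0.156]
contact_force: [-0.4, 0.1, -0.4]
opening: 0.326
```

```bash
python3 go.py 0.651 -0.02 0.0405; python3 - <<'E'
from h import *
p,d=r.snapshot("side");cv2.imwrite("pics/side1.png",p[:,:,::-1])
E
```

```text
t 4.85 pos [ 0.6515 -0.0191  0.1265] open mm 28.7 F [-0.4  0.1 -0.4]
x [ 0.001  0.001 -1.   ] y [ 0.431 -0.902  0.   ] yawY -1.125 q [ 0.01  0.86 -0.1   1.58  0.12  0.71 -1.27]
shift [0.086  0.0006 0.0009]
```

View pics/side1.png

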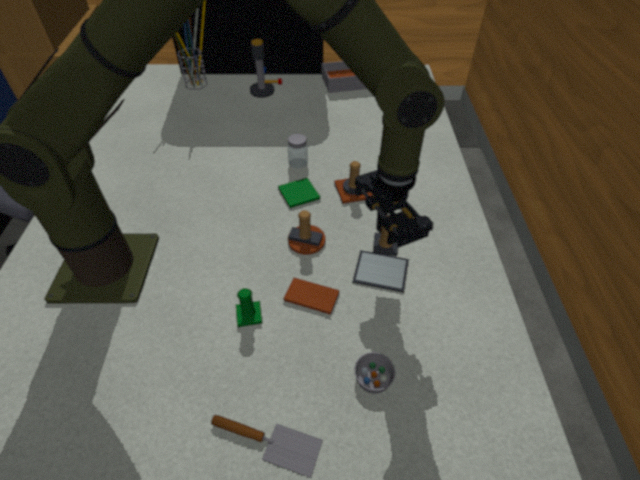

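The side view shows the square press held upright at about (385,250) over the foil board, and its old rest at (312,296) is empty. Lowering.

>>> arm_command(plan=[[0.02,0.02,0,0,0],[0.02,0.025,0,0,0],[0.02,0.02,0,0,0],[0.02,0.01,0,0,0],[0.02,0.005,0,0,0],[0.02,0.003,0,0,0],[0.02,0.0025,0,0,0],[0.02,0,0,0,0]])

```text
clock: 5.9
tool_pos: [0.6511, -0.0199, 0.0405]
eef_rot: [0.69, 0.156, -0.69, 0.156]
contact_force: [0.4, -0.4, -1.7]
opening: 0.326
```

```bash
python3 go.py 0.651 -0.02 0.0405
```

```text
t 5.9 pos [ 0.6511 -0.0199  0.0405] open mm 28.7 F [ 0.4 -0.4 -1.7]
x [ 0. -0. -1.] y [ 0.43  -0.903  0.   ] yawY -1.126 q [ 0.01  0.98 -0.09  1.6   0.14  0.56 -1.28]
shift [-0.      0.0001  0.0001]
```

>>> arm_command(plan=[[0.02,0.001,0,0,0],[0.02,0.0,0,0,0],[0.035,0,0,0,0],[0.05,0,0,0,0],[0.07,0,0,0,0],[0.07,0,0,0,0],[0.07,0,0,0,0],[0.07,-0.02,0,0,0],[0.07,-0.04,0,0,0],[0.07,-0.04,0,0,0],[0.07,-0.03,0,0,0],[0.07,0,0,0,0]])

```text
clock: 7.4
tool_pos: [0.6531, -0.0199, 0.1733]
eef_rot: [0.692, 0.155, -0.687, 0.156]
contact_force: [0.8, -0.5, 0.1]
opening: 0.793
```

```bash
python3 go.py 0.472 0.0797 0.17
```

```text
t 7.4 pos [ 0.6531 -0.0199  0.1733] open mm 69.9 F [ 0.8 -0.5  0.1]
x [ 0.007  0.    -1.   ] y [ 0.43  -0.903  0.003] yawY -1.126 q [ 0.02  0.8  -0.11  1.54  0.11  0.8  -1.26]
shift [ 0.002  -0.1678  0.1207]
```

>>> arm_command(plan=[[0.07,0,-0.015,0.011,0],[0.07,0,-0.025,0.018,0],[0.07,0,-0.032,0.023,0],[0.07,0,-0.032,0.023,0],[0.07,0,-0.032,0.023,0],[0.07,0,-0.02,0.015,0],[0.07,0,-0.012,0.008,0],[0.07,0,0,0,0]])

```text
clock: 8.4
tool_pos: [0.469, 0.08, 0.1691]
eef_rot: [-0.689, -0.156, 0.69, -0.156]
contact_force: [0.7, -0.4, -0.9]
opening: 0.796
```

```bash
python3 go.py 0.472 0.0797 0.045; python3 - <<'E'
from h import *
p,d=r.snapshot("side");cv2.imwrite("pics/side2.png",p[:,:,::-1])
E
```

```text
t 8.4 pos [0.469  0.08   0.1691] open mm 70.2 F [ 0.7 -0.4 -0.9]
x [-0.001 -0.    -1.   ] y [ 0.431 -0.902 -0.   ] yawY -1.125 q [-0.22  0.62 -0.07  2.08  0.1   0.45 -1.49]
shift [ 0.1241  0.0016 -0.0026]
```

View pics/side2.png

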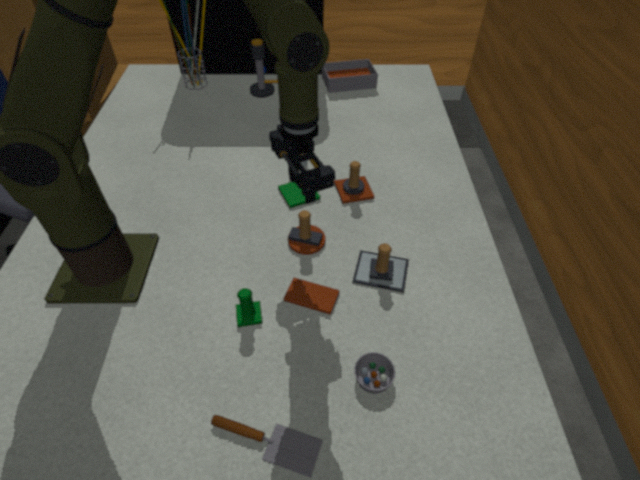

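The square press stands upright on the foil board at about (383,265). The gripper is above the oblong press at (304,230).

>>> arm_command(plan=[[0.07,0.02,0.0015,-0.0025,0],[0.07,0.035,0,0,0],[0.07,0.03,0,0,0],[0.07,0.02,0,0,0],[0.07,0.012,0,0,0],[0.07,0.007,0,0,0],[0.02,0,0,0,0],[0.02,0,0,0,0],[0.02,0,0,0,0],[0.02,0,0,0,0],[0.02,0,0,0,0],[0.02,0,0,0,0]])

```text
clock: 9.95
tool_pos: [0.4724, 0.0796, 0.0453]
eef_rot: [0.69, 0.156, -0.69, 0.156]
contact_force: [-0.9, 0.8, -0.3]
opening: 0.328
```

```bash
python3 go.py 0.4895 -0.092 0.12
```

```text
t 9.95 pos [0.4724 0.0796 0.0453] open mm 28.9 F [-0.9  0.8 -0.3]
x [ 0.  0. -1.] y [ 0.43  -0.903 -0.   ] yawY -1.126 q [-0.25  0.86 -0.02  2.14  0.13  0.14 -1.52]
shift [-0.0747  0.1623  0.0584]
```

>>> arm_command(plan=[[0.02,-0.015,0,0,0],[0.02,-0.025,0,0,0],[0.02,-0.025,0,0,0],[0.02,-0.01,0.008,0.003,0],[0.02,0,0.02,0.007,0],[0.02,0,0.03,0.011,0],[0.02,0,0.035,0.0125,0],[0.02,0,0.034,0.0125,0],[0.02,0,0.022,0.0075,0],[0.02,0,0.013,0.005,0],[0.02,0,0,0,0.06],[0.02,0,0,0,0]])

```text
clock: 11.45
tool_pos: [0.4891, -0.0907, 0.1202]
eef_rot: [-0.694, -0.136, 0.694, -0.135]
contact_force: [-0.5, -0.3, -1.4]
opening: 0.325
```

```bash
python3 go.py 0.4895 -0.092 0.0455
```

```text
t 11.45 pos [ 0.4891 -0.0907  0.1202] open mm 28.6 F [-0.5 -0.3 -1.4]
x [-0.     0.001 -1.   ] y [ 0.376 -0.927 -0.001] yawY -1.185 q [ 0.16  0.72 -0.11  2.05  0.19  0.37 -1.29]
shift [0.0747 0.0014 0.0001]
```

>>> arm_command(plan=[[0.02,0.02,0.001,0,0],[0.02,0.025,0,0,0],[0.02,0.015,0,0,0],[0.02,0.008,0,0,0],[0.02,0.004,0,0,0],[0.02,0.0025,0,0,0],[0.02,0,0,0,0],[0.02,0,0,0,0]])

```text
clock: 12.45
tool_pos: [0.4898, -0.093, 0.0461]
eef_rot: [0.694, 0.135, -0.694, 0.135]
contact_force: [0.8, -0.3, -2.2]
opening: 0.324
```

```bash
python3 go.py 0.4895 -0.092 0.0455;  python3 - <<'E'
from h import *
p,d=r.snapshot("side");cv2.imwrite("pics/side3.png",cv2.resize(p[180:340,220:440,::-1],None,fx=3,fy=3,interpolation=cv2.INTER_CUBIC))
E
```

```text
t 12.45 pos [ 0.4898 -0.093   0.0461] open mm 28.6 F [ 0.8 -0.3 -2.2]
x [ 0.001 -0.    -1.   ] y [ 0.375 -0.927  0.   ] yawY -1.186 q [ 0.13  0.87 -0.06  2.08  0.22  0.2  -1.31]
shift [ 0.0006 -0.001  -0.0001]
```

View pics/side3.png

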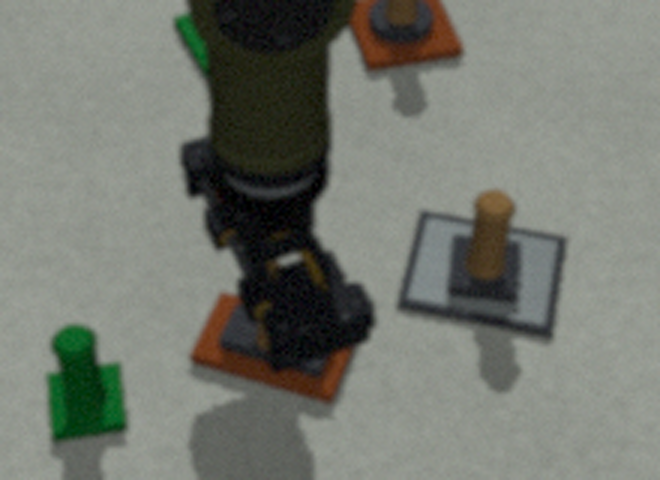

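The oblong foot lies centred and lengthways on its rest at about (280,345) in the crop. Lowering the last millimetre and releasing.

>>> arm_command(plan=[[0.02,0.001,0,0,0],[0.02,0,0,0,0],[0.035,0,0,0,0],[0.05,0,0,0,0],[0.07,0,0,0,0],[0.07,0,0,0,0],[0.07,0,0,0,0],[0.07,-0.02,0,0,0],[0.07,-0.04,0,0,0],[0.07,-0.04,0,0,0],[0.07,-0.03,0,0,0],[0.07,0,0,0,0]])

```text
clock: 14.0
tool_pos: [0.4909, -0.0931, 0.1766]
eef_rot: [0.696, 0.135, -0.693, 0.136]
contact_force: [-0.3, 0.4, -0.4]
opening: 0.793
```

```bash
python3 go.py 0.601 0.272 0.175
```

```text
t 14.0 pos [ 0.4909 -0.0931  0.1766] open mm 69.9 F [-0.3  0.4 -0.4]
x [ 0.005 -0.001 -1.   ] y [ 0.375 -0.927  0.002] yawY -1.186 q [ 0.19  0.62 -0.14  2.01  0.17  0.52 -1.27]
shift [ 0.0019 -0.2972 -0.2391]
```

>>> arm_command(plan=[[0.07,0,-0.015,-0.012,0],[0.07,0,-0.025,-0.02,0],[0.07,0,-0.035,-0.028,0],[0.07,0,-0.035,-0.028,0],[0.07,0,-0.035,-0.028,0],[0.07,0,-0.035,-0.028,0],[0.07,0,-0.035,-0.028,0],[0.07,0,-0.035,-0.028,0],[0.07,0,-0.025,-0.02,0],[0.07,0,-0.015,-0.012,0],[0.07,0,-0.007,-0.007,0],[0.07,0,0,0,0]])

```text
clock: 15.5
tool_pos: [0.5992, 0.2719, 0.1736]
eef_rot: [-0.694, -0.135, 0.695, -0.136]
contact_force: [-1.2, -1.0, -0.6]
opening: 0.794
```

```bash
python3 go.py 0.601 0.272 0.045
```

```text
t 15.5 pos [0.5992 0.2719 0.1736] open mm 70.0 F [-1.2 -1.  -0.6]
x [-0.001 -0.001 -1.   ] y [ 0.376 -0.927  0.   ] yawY -1.186 q [-0.46  0.81 -0.07  1.52  0.07  0.82 -1.74]
shift [ 0.1286  0.0005 -0.0019]
```

>>> arm_command(plan=[[0.07,0.02,0.0005,-0.002,0],[0.07,0.035,0,0,0],[0.07,0.033,0,0,0],[0.07,0.021,0,0,0],[0.07,0.012,0,0,0],[0.07,0.007,0,0,0],[0.02,0,0,0,0],[0.02,0,0,0,0],[0.02,0,0,0,0],[0.02,0,0,0,0],[0.02,0,0,0,0],[0.02,0,0,0,0]])

```text
clock: 17.0
tool_pos: [0.6017, 0.2729, 0.0469]
eef_rot: [0.694, 0.136, -0.694, 0.135]
contact_force: [-0.0, 1.4, 1.1]
opening: 0.331
```

```bash
python3 go.py 0.4748 0.0805 0.115
```

```text
t 17.0 pos [0.6017 0.2729 0.0469] open mm 29.1 F [-0.   1.4  1.1]
x [ 0.     0.001 -1.   ] y [ 0.376 -0.927 -0.   ] yawY -1.186 q [-0.46  0.98 -0.06  1.57  0.09  0.59 -1.76]
shift [-0.0682  0.1306  0.1898]
```

>>> arm_command(plan=[[0.02,-0.015,0,0,0],[0.02,-0.025,0,0,0],[0.02,-0.025,0,0,0],[0.02,-0.01,0.008,0.011,0],[0.02,0,0.014,0.022,0],[0.02,0,0.022,0.032,0],[0.02,0,0.024,0.034,0],[0.02,0,0.024,0.034,0],[0.02,0,0.02,0.029,0],[0.02,0,0.012,0.018,0],[0.02,0,0.006,0.01,0],[0.02,0,0,0,0]])

```text
clock: 18.5
tool_pos: [0.4738, 0.0798, 0.1218]
eef_rot: [-0.694, -0.135, 0.694, -0.135]
contact_force: [-0.2, -0.1, -1.7]
opening: 0.333
```

```bash
python3 go.py 0.4748 0.0805 0.047
```

```text
t 18.5 pos [0.4738 0.0798 0.1218] open mm 29.3 F [-0.2 -0.1 -1.7]
x [-0.001 -0.001 -1.   ] y [ 0.374 -0.927  0.   ] yawY -1.187 q [-0.21  0.71 -0.08  2.1   0.15  0.34 -1.61]
shift [ 0.0748 -0.0003 -0.0013]
```

>>> arm_command(plan=[[0.02,0.02,0,-0.001,0],[0.02,0.025,0,0,0],[0.02,0.015,0,0,0],[0.02,0.008,0,0,0],[0.02,0.004,0,0,0],[0.02,0.0025,0,0,0],[0.02,0,0,0,0],[0.02,0,0,0,0]])

```text
clock: 19.5
tool_pos: [0.4755, 0.0809, 0.0475]
eef_rot: [0.694, 0.135, -0.694, 0.135]
contact_force: [-0.2, -0.5, -1.7]
opening: 0.331
```

```bash
python3 go.py 0.4748 0.0805 0.047;  python3 - <<'E'
from h import *
p,d=r.snapshot("side");cv2.imwrite("pics/side4.png",cv2.resize(p[160:320,220:440,::-1],None,fx=3,fy=3,interpolation=cv2.INTER_CUBIC))
E
```

```text
t 19.5 pos [0.4755 0.0809 0.0475] open mm 29.1 F [-0.2 -0.5 -1.7]
x [ 0.001  0.    -1.   ] y [ 0.375 -0.927  0.   ] yawY -1.186 q [-0.24  0.86 -0.04  2.13  0.17  0.16 -1.62]
shift [0.0005 0.0001 0.0008]
```

View pics/side4.png

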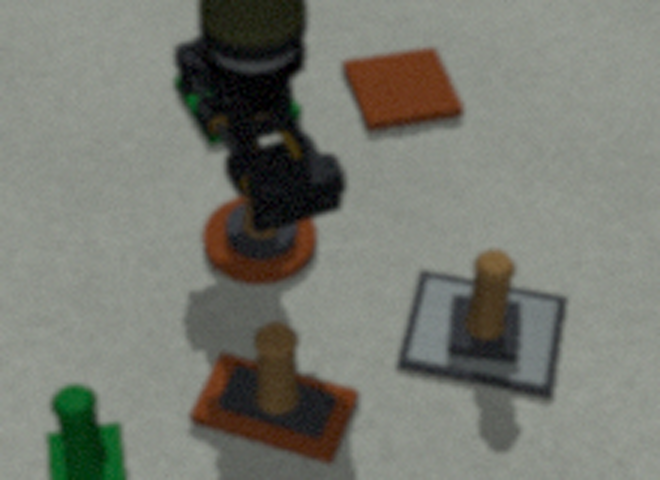

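The round press sits over the round rest at (262,235), and the oblong press stands centred and aligned at (275,395). Releasing the round press.

>>> arm_command(plan=[[0.02,0.001,0,0,0],[0.02,0,0,0,0],[0.035,0,0,0,0],[0.05,0,0,0,0],[0.07,0,0,0,0],[0.07,0,0,0,0],[0.07,0,0,0,0],[0.07,-0.02,0,0,0],[0.07,-0.04,0,0,0],[0.07,-0.04,0,0,0],[0.07,-0.03,0,0,0],[0.07,0,0,0,0]])

```text
clock: 21.05
tool_pos: [0.4765, 0.0811, 0.178]
eef_rot: [0.696, 0.135, -0.692, 0.135]
contact_force: [-0.4, 0.1, 0.2]
opening: 0.792
```

```bash
python3 go.py 0.651 -0.0205 0.175
```

```text
t 21.05 pos [0.4765 0.0811 0.178 ] open mm 69.8 F [-0.4  0.1  0.2]
x [ 0.005  0.001 -1.   ] y [ 0.375 -0.927  0.001] yawY -1.186 q [-0.19  0.61 -0.11  2.05  0.14  0.48 -1.59]
shift [ 0.0037  0.1596 -0.1236]
```

>>> arm_command(plan=[[0.07,0,0.013,-0.01,0],[0.07,0,0.026,-0.02,0],[0.07,0,0.032,-0.025,0],[0.07,0,0.032,-0.025,0],[0.07,0,0.028,-0.022,0],[0.07,0,0.018,-0.014,0],[0.07,0,0.0105,-0.0075,0],[0.07,0,0,0,0]])

```text
clock: 22.05
tool_pos: [0.6495, -0.0215, 0.1749]
eef_rot: [-0.694, -0.135, 0.695, -0.135]
contact_force: [-0.5, 0.3, 0.7]
opening: 0.791
```

```bash
python3 go.py 0.651 -0.0205 0.0395
```

```text
t 22.05 pos [ 0.6495 -0.0215  0.1749] open mm 69.7 F [-0.5  0.3  0.7]
x [-0.002 -0.    -1.   ] y [ 0.374 -0.927 -0.   ] yawY -1.187 q [ 0.04  0.8  -0.15  1.54  0.15  0.81 -1.35]
shift [ 0.1354 -0.0003 -0.0019]
```

>>> arm_command(plan=[[0.07,0.02,0,-0.001,0],[0.07,0.035,0,-0.001,0],[0.07,0.035,0,0,0],[0.07,0.024,0,0,0],[0.07,0.014,0,0,0],[0.07,0.0075,0,0,0],[0.02,0,0,0,0],[0.02,0,0,0,0],[0.02,0,0,0,0],[0.02,0,0,0,0],[0.02,0,0,0,0],[0.02,0,0,0,0]])

```text
clock: 23.55
tool_pos: [0.6516, -0.0193, 0.0411]
eef_rot: [0.694, 0.135, -0.694, 0.135]
contact_force: [-0.7, 1.2, 3.4]
opening: 0.335
```

```bash
python3 go.py 0.6035 0.271 0.12
```

```text
t 23.55 pos [ 0.6516 -0.0193  0.0411] open mm 29.5 F [-0.7  1.2  3.4]
x [ 0.  0. -1.] y [ 0.376 -0.927 -0.   ] yawY -1.186 q [ 0.02  0.98 -0.12  1.6   0.18  0.57 -1.38]
shift [-0.0788 -0.2872 -0.0645]
```

>>> arm_command(plan=[[0.02,-0.015,0,0,0],[0.02,-0.025,0,0,0],[0.02,-0.025,0,0,0],[0.02,-0.014,-0.016,-0.003,0],[0.02,0,-0.03,-0.007,0],[0.02,0,-0.04,-0.009,0],[0.02,0,-0.045,-0.01,0],[0.02,0,-0.045,-0.01,0],[0.02,0,-0.045,-0.01,0],[0.02,0,-0.035,-0.008,0],[0.02,0,-0.02,-0.005,0],[0.02,0,-0.011,-0.0025,0]])

```text
clock: 25.05
tool_pos: [0.6029, 0.2715, 0.1196]
eef_rot: [-0.694, -0.136, 0.694, -0.136]
contact_force: [0.6, -0.3, -2.3]
opening: 0.333
```

>>> arm_command(plan=[[0.02,0,0,0,-0.08],[0.02,0,0,0,-0.12],[0.02,0,0,0,-0.12],[0.02,0,0,0,-0.1],[0.02,0,0,0,-0.06],[0.02,0,0,0,0]])

```text
clock: 25.8
tool_pos: [0.604, 0.2685, 0.1196]
eef_rot: [-0.642, -0.295, 0.643, -0.296]
contact_force: [-0.5, 0.1, -1.7]
opening: 0.337
```

```bash
python3 go.py 0.6035 0.271 0.047
```

```text
t 25.8 pos [0.604  0.2685 0.1196] open mm 29.7 F [-0.5  0.1 -1.7]
x [-0.    -0.001 -1.   ] y [ 0.759 -0.651  0.001] yawY -0.709 q [-0.38  0.88 -0.21  1.54  0.24  0.74 -1.4 ]
shift [ 0.0726 -0.0021 -0.0017]
```

>>> arm_command(plan=[[0.02,0.02,-0.002,-0.002,0],[0.02,0.023,0,0,0],[0.02,0.015,0,0,0],[0.02,0.008,0,0,0],[0.02,0.004,0,0,0],[0.02,0.002,0,0,0],[0.02,0,0,0,0],[0.02,0,0,0,0]])

```text
clock: 26.8
tool_pos: [0.6036, 0.2734, 0.0482]
eef_rot: [0.642, 0.296, -0.642, 0.296]
contact_force: [-0.3, 0.2, -0.6]
opening: 0.331
```

```bash
python3 go.py 0.6035 0.271 0.047;  python3 - <<'E'
from h import *
p,d=r.snapshot("side");cv2.imwrite("pics/side5.png",cv2.resize(p[110:310,220:440,::-1],None,fx=3,fy=3,interpolation=cv2.INTER_CUBIC))
E
```

```text
t 26.8 pos [0.6036 0.2734 0.0482] open mm 29.2 F [-0.3  0.2 -0.6]
x [ 0.001  0.    -1.   ] y [ 0.761 -0.649  0.   ] yawY -0.706 q [-0.4   0.98 -0.19  1.56  0.27  0.62 -1.43]
shift [0.0012 0.0015 0.0019]
```

View pics/side5.png

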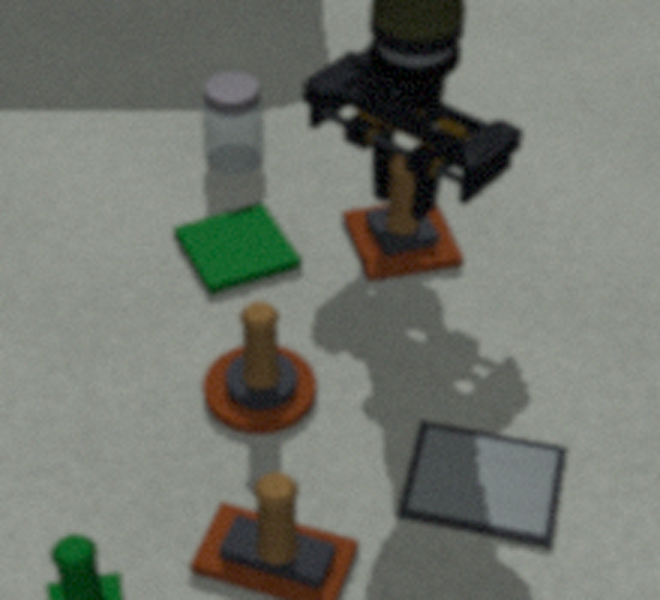

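The square press is over its rest at (402,235) in the crop, and the other two stand centred. A small correction, then release.

>>> arm_command(plan=[[0.02,0,0.0015,0.001,0],[0.02,0.001,0,0,0],[0.02,0.0005,0,0,0],[0.035,0,0,0,0],[0.05,0,0,0,0],[0.07,0,0,0,0],[0.07,0,0,0,0],[0.07,-0.02,0,0,0],[0.07,-0.04,0,0,0],[0.07,-0.04,0,0,0],[0.07,-0.04,0,0,0],[0.07,0,0,0,0]])

```text
clock: 28.35
tool_pos: [0.6062, 0.2729, 0.1915]
eef_rot: [0.645, 0.296, -0.639, 0.296]
contact_force: [0.5, 0.3, 0.1]
opening: 0.789
```

```bash
python3 go.py 0.50 -0.40 0.22
```

```text
t 28.35 pos [0.6062 0.2729 0.1915] open mm 69.5 F [0.5 0.3 0.1]
x [ 0.008  0.004 -1.   ] y [ 0.761 -0.649  0.003] yawY -0.706 q [-0.37  0.8  -0.23  1.49  0.22  0.87 -1.38]
shift [-0.0323  0.3561  0.5806]
```

Clearing the arm out of the top view for the final check.

>>> arm_command(plan=[[0.07,-0.01,0.018,0.025,0],[0.07,-0.01,0.03,0.049,0],[0.07,-0.01,0.03,0.049,0],[0.07,0,0.03,0.049,0],[0.07,0,0.03,0.049,0],[0.07,0,0.03,0.049,0],[0.07,0,0.03,0.049,0],[0.07,0,0.03,0.049,0],[0.07,0,0.03,0.049,0],[0.07,0,0.03,0.049,0],[0.07,0,0.03,0.049,0],[0.07,0,0,0,0]])

```text
clock: 29.85
tool_pos: [0.5084, -0.3334, 0.2156]
eef_rot: [-0.642, -0.292, 0.645, -0.294]
contact_force: [0.2, 0.6, 0.0]
opening: 0.795
```

```bash
python3 - <<'E'
from fit import *
for n in("top","side"):
    p,d=r.snapshot(n);np.savez(n+"1.npz",p=p,d=d);cv2.imwrite(f"pics/{n}F.png",p[:,:,::-1])
I={"top":load("top","top1.npz")};S=I["top"];S['nd']=~(S['dark']|S['wood'])
d=np.load("top1.npz")['d'];P=cloud("top",d)
for k,o,f,x,y,t in(('square',('r',(.092,.092)),('r',(.054,.054)),.6035,.271,.25),('round',('c',.048),('c',.03),.4748,.0805,0),('oblong',('r',(.112,.064)),('r',(.08,.036)),.4895,-.092,-.348)):
    print(k,'rest',fit(I,'red',outline(*o),x,y,t,0,.012),'foot',fit(I,'dark',outline(*f),x,y,t,.012,.024,rad=.055,notin='nd'))
    w=(P[...,2]>.088)&(P[...,2]<.105)&(np.hypot(P[...,0]-x,P[...,1]-y)<.045);print('  grip top',w.sum(),P[w].mean(0).round(4))
E
python3 go.py
```

```text
square rest (array([0.6022, 0.2709, 0.2348]), np.float64(1258.0)) foot (array([0.6036, 0.269 , 0.3153]), np.float64(1488.0))
  grip top 125 [0.6016 0.2679 0.0937]
round rest (array([0.474 , 0.0803, 0.5442]), np.float64(1028.0)) foot (array([0.4766, 0.0798, 0.6402]), np.float64(1263.0))
  grip top 133 [0.4751 0.0793 0.0944]
oblong rest (array([ 0.4879, -0.0908, -0.3786]), np.float64(1045.0)) foot (array([ 0.4908, -0.0934, -0.3587]), np.float64(1578.0))
  grip top 127 [ 0.4896 -0.0946  0.0944]
t 29.95 pos [ 0.5111 -0.3266  0.2159] open mm 70.1 F [0.4 1.2 0.2]
x [-0.001  0.001 -1.   ] y [ 0.76  -0.65  -0.001] yawY -0.707 q [ 0.67  0.7  -0.32  1.64  0.28  0.84 -0.47]
```

View pics/topF.png

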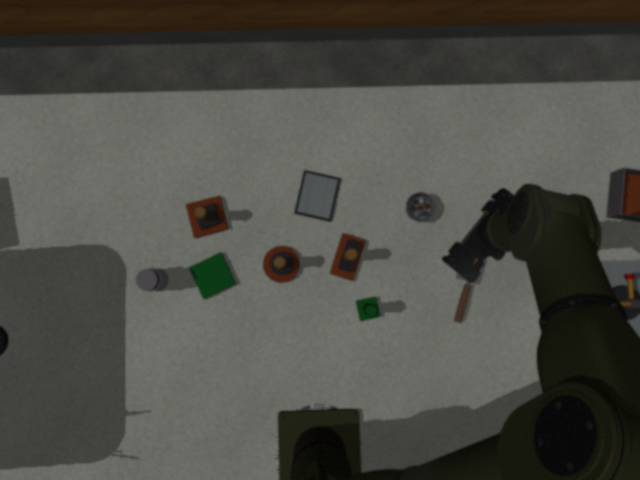

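View pics/sideF.png

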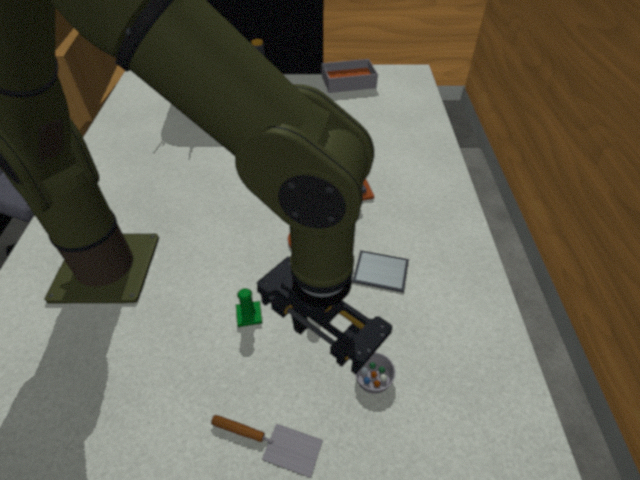

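The top view shows all three presses on their own rests, at (207,216), (282,264) and (348,257). Foot and rest centres agree within about 4 mm, and the oblong yaw error is about 0.02 rad. The dish (421,207), jar (151,279) and paddle are where they were. The gripper is clear of everything, at z = 0.216.

>>> arm_command(plan=[[0.07,0,0,0,0],[0.07,0,0,0,0],[0.07,0,0,0,0],[0.07,0,0,0,0]])

```text
clock: 30.45
tool_pos: [0.5118, -0.3263, 0.2163]
eef_rot: [0.642, 0.297, -0.642, 0.297]
contact_force: [-0.7, -1.0, -0.2]
opening: 0.798
```

```bash
python3 -c "
from plant import r
print(r.get_state()['qd'].round(3)); print(r.finish_job())"
```

```text
[ 0.005  0.002  0.002  0.    -0.001  0.001  0.   ]
the job is handed in; nothing more can be done
None
```

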